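# Turn the bracket on the magnetic rest, then key it on and hold

## Robot

A 7-joint arm with a two-finger parallel gripper is mounted at the origin on the work surface. World frame = base frame: x ahead of the robot, y to its left, z up, the work surface at z = 0. Lengths are in mm, angles in rad, forces in N, time in s.
With the tool pointing down it reaches from about 400 to 875 mm from the base axis. Payload 4.4 kg.
Tool frame: the origin (TCP) lies at the very end of the fingers, on their centre line; the grasp point (between the pads) lies 19 mm behind it; z points along the fingers, y is the line along which they close (so a half turn about z gives the same grasp; the last joint's range is limited). The gripper opens to 85 mm and grips with 20 to 120 N. Pads are 22 mm wide; open, the fingers measure 114 mm over their backs; the gripper's body (76 mm by 85 mm) begins 54 mm behind the grasp point. The pads swing forward as they close: fully open they stand 13 mm farther back than shut.
Start: joints at [1.176, 0.628, 0.038, 1.517, -0.027, 0.996, -0.02], TCP at [209.919, -615.185, 207.213] pointing down, gripper open.
Joint ranges: [-3.06, 3.06], [-0.37, 2.12], [-1.25, 1.32], [0.18, 2.47], [-1.1, 4.24], [0.23, 1.98], [-2.94, 2.94]. Speed limits (rad/s): [2.57, 2.57, 3.14, 3.14, 3.14, 3.14, 3.14].

## Interface

Orientations are given as [roll, pitch, yaw] about the fixed x, y, z axes, in that order (R = Rz(yaw) Ry(pitch) Rx(roll)).
In Python, from cell import monitor, viewer, workorder gives the robot as it stands.
- The arm moves only by the tool arm_command, never from a script. Its argument "series" is one flat list of numbers, 5 for each row, row after row: the opening in per cent of the stroke, from 0 (shut) to 100 (fully open), then the shift along the tool's x, y, z in cm, then the turn about the tool's z in degrees. In form: [claw, x, y, z, roll, claw, x, y, z, roll, ...]. A call has exactly 5 rows; each row is the pose to reach, as a shift and turn from the pose commanded when the call began, along the tool's axes at that moment; what a row does not reach only later rows make up. A row lasts 1/12 s, in which the tool goes at most 41.7 mm and 7.16 degrees, less where a joint would pass 70% of its speed; a pose out of reach is approached as far as the arm can. A call with a gripper value outside its range is refused whole. The fingers move at their own pace and stop on an object; the grip force is fixed at half the most. Time passes only in rows, so rows that repeat a pose let the fingers close, or fill a call up. It gives the time, the measured TCP pose, the force, the opening and the grip force at its end, in the units of the state.
- monitor.read_state(): the state, without advancing time (a new reading comes with each control period).
- viewer.get_image(name): name is "scene" or "top" or "wrist"; returns (picture, depth): 480x640x3 uint8, red, green, blue; 480x640 float32, mm along the optical axis (not along the pixel's ray), 0 where there is no reading.
- viewer.camera_model(name): a dict with "mtx" (3x3 intrinsics, pixels), "R" (3x3) and "t" (3): a world point X has camera coordinates R X + t. Camera axes: x right, y down, z forward; pixel columns grow to the right and rows downward; lengths in mm; the calibration is good to about 2 mm. A picture is of the moment at which its call begins: read the wrist's pose just before it. camera_model takes no time and is no camera call; for the wrist camera it gives the pose at the moment of the call.
- workorder.finish_job(): hands the job in; it is judged then, once.
The state is a dict: "clock": time; "qpos": joint angles; "qd": joint speeds; "tau": joint torques, N m; "eef_pos": TCP position; "tool_rot": TCP orientation; "force": force on the tool from outside, world axes, zero at the start; "torque": the same for the moment, N m; "width": finger opening in mm; "gripper_force": force on a finger pad.
Only numpy, scipy, OpenCV 4.12 (cv2) and the standard library are available. Lean on these libraries where they do the work, as an engineer would, in place of code of your own. Each camera call takes 0.05 s, during which the arm holds its last target. There are 200 camera calls.

## Task

Turn the bent bracket on the magnetic work rest a quarter round and set it down with the back of its upright flat against the stop bar, somewhere near the middle of the bar, and let go of it. Then take the flat-headed key from the key stand, work it past the sticky pins all the way into the lock on the switch box and turn it a quarter clockwise. The lock springs back when let go, so finish still gripping the key and holding it turned, with the bracket still at the bar; leave the other keys and the other things on the bench where they are.

Things in the scene. Friction and masses are not known exactly. Their poses are not given: they have to be found in the camera images.
- bracket: Bent (L-shaped) bracket, steel, 250-470 g, foot on the work rest. Foot 50 x 50 x 10 mm; upright 50 wide (y), 10 thick (x -10 to 0), top at z = 55. Origin: underside, middle of the back edge. +x points out of the upright's back; the foot runs to x = -50. At the start +x is 65-115 deg anticlockwise of the rest's. Pinch the upright's top 25 mm across its thickness: the fingers then clear the bar.
- toe (a point): Point on the bracket: middle of the front edge of its foot, at the underside (bracket frame -50, 0, 0 mm).
- rest: Magnetic work rest, fixed: a flat steel plate 170 (x) x 160 (y) x 25 mm high with thin brass stripes, seen from above; origin in the middle of its underside. A stop bar of dark steel, 12 mm thick (x), 140 mm long (y), stands 18 mm above the plate's top near its +x edge. It does not pull on the bracket.
- stop (a point): Point on the rest at the foot of the stop bar's face: level with the plate's top, middle of the bar's length, rest frame (60, 0, 25) mm. Axes as the rest: +x into the bar, y along it, z up. The bracket is home with its origin near this point (up to 40 mm either way along the bar) and its +x along this +x.
- key: The flat-headed key, steel, 60 g, upright in one of three places of the stand. Origin: underside of its shoulder (20 mm disc, 4 thick), on its axis; z up. Below: blade 6 (x) x 15 (y) mm, 26 long, rounded tip, fits either way round. Above: neck, then from z = 10 to 44 the flat head, 10 thick (x), 32 wide (y): pinch it from above across its 10 mm thickness.
- stand: Wooden key stand, fixed: block 44 (x) x 170 (y) x 34 mm high, origin in the middle of its underside, three slots at y = -60, 0, 60 mm. Each key hangs in a slot by its shoulder, blade width along the block's length; lift it 30 mm to clear.
- key_round: Another key in the stand, with a round upright knob as head (24 mm diameter, top 40 mm above the shoulder's underside, which is its origin). Leave it where it is.
- key_tee: Another key in the stand, T-shaped, with a 64 mm round crossbar across the stand (top 40 mm above the shoulder's underside, which is its origin). Leave it where it is.
- switchbox: Switch box, fixed: green box 120 (x) x 130 (y) x 40 mm high, origin in the middle of its underside. The round lock stands upright on the middle of its top: steel collar 44 mm outside diameter, 24 mm inside, its rim at z = 73 mm. The rest and the switch box may change sides of the bench.
- keyway (a point): Mouth of the keyway: on the lock's axis, at the top of the brass plug, 72 mm above the bench; turns with the plug. Slot 7.5 (x) x 16.5 (y) mm, 32 deep, 1.5 mm chamfer; z up. The key is fully in when its origin is here (shoulder on the plug). Two sticky sprung pins in the slot catch the tip about 9 and 17 mm down; pushes of 5 to 15 N and small wiggles get past.
- plug (a joint): Turn of the lock's plug (rad): 0 at rest, growing clockwise seen from above, end stop at 1.66. A spring (about 0.1 N m at a quarter turn) turns it back to 0 when the key is let go. The key has about 0.1 rad of play in the slot, so turn it a little past a quarter.
- screwdriver: Bystander: screwdriver with a wooden handle, 200 mm long, lying on the bench in front of the stand; origin at its underside. Leave it.
- stone: Bystander: abrasive stone, block 100 x 40 x 22 mm, on the bench beyond the stand; origin at the middle of its underside. Leave it.
- tin: Bystander: upright metal tin, 66 mm diameter, 60 mm high, on the bench beyond the stand; origin at the middle of its underside. Leave it.
- bar: Bystander: flat steel bar 130 x 25 x 10 mm lying on the bench in front of the stand; origin at the middle of its underside. Leave it.
There are look-alikes about, which are no part of the job. What is shaped like the rest but red is not meant. What is shaped like the bracket but blue is not meant.

How it is judged (in metres and radians):
On the way, in this order (a step that is already met when the one before it is completed fails the run):
1. the bracket stands turned, its back flat against the stop bar, let go (x of bracket in the frame of stop above -0.005 m and x of toe in the frame of stop below -0.04 m and y of bracket in the frame of stop between -0.04 and 0.04 m and z of bracket in the frame of stop below 0.004 m and angle between the y axis of bracket and the y axis of rest, either way round below 0.08 rad and angle between bracket's own z axis and vertical below 0.06 rad and contact force between the fingers and bracket below 0.3 N and linear speed of bracket below 0.03 m/s), for 0.2 s.
2. the flat-headed key is fully in the lock (horizontal distance between key and keyway below 0.004 m and z of key in the frame of keyway below 0.004 m and angle between the z axis of key and the z axis of keyway, either way round below 0.12 rad and angle between the y axis of key and the y axis of keyway, either way round below 0.3 rad), for 0.2 s.
3. the lock is turned a quarter by the gripped key (all of step 2 and value of joint plug above 1.35 rad and contact force between the fingers and key above 2 N), for 0.5 s.
At the end, for the whole second after the job is handed in: Bracket upright, at rest, untouched: back within 5 mm and 4.5 deg of the stop bar, within 40 mm of its middle. Flat-headed key within 4 mm of fully in and of the axis; plug turned beyond 1.35 rad (a quarter is 1.57) and still; fingers grip the key with over 2 N (all of step 1 and all of step 3 and velocity of joint plug below 0.2 rad/s); the arm keeps its last pose, push and grip.
It fails at once if another key is moved (over 30 mm) (distance of any of key_round, key_tee from where it was at the start of the episode above 0.03 m).
It fails at once if another thing on the bench is moved (over 30 mm) (distance of any of screwdriver, stone, tin, bar from where it was at the start of the episode above 0.03 m).
It also fails if it takes over 58 s, if anything falls off the work surface, if the arm or the gripper's body presses on something with over 40 N, if the wrist force passes 120 N, or if a joint passes its speed limit or range.

## Working session

There is one attempt and no reset: what is moved stays moved. The work goes in short steps, Python scripts to look and compute and a tool call to move; the robot and the scene stay as the last step left them, time stands still between calls to the robot, and variables do not carry over. Pictures are saved under pics/ and viewed, at most 10 in all, crops included, and the job is handed in when it is done.

Besides the shell and the picture viewer there is one more tool, called as name(argument=value, ...), one argument or row to a line, values as JSON. arm_command: Moves the arm, as the interface text tells. Its arguments: {"type":"object","properties":{"series":{"type":"array","items":{"type":"number"}}},"required":["series"]}

```bash
ls; mkdir -p pics; python3 - <<'E'
from cell import monitor, viewer, workorder
import cv2, numpy as np
s=monitor.read_state(); print(s)
for n in ("top","scene"):
    p,d=viewer.get_image(n); m=viewer.camera_model(n)
    cv2.imwrite(f"pics/{n}0.png",p[:,:,::-1]); np.savez(f"{n}0.npz",p=p,d=d,**m); print(n,m)
E
```

```text
pics
{'clock': 0.0, 'qpos': array([ 1.17617141,  0.62935533,  0.03846207,  1.51840099, -0.02700061,
        0.99627565, -0.01999297]), 'qd': array([-0.00142803,  0.00018181, -0.00126704, -0.00057433,  0.00066646,
        0.00203784, -0.00038443]), 'tau': array([ 1.44542469e-04, -5.63414204e+01,  1.22631546e+00, -1.93444848e+01,
        1.09642575e-02,  1.05832180e-02,  2.81788527e-05]), 'eef_pos': array([ 209.69949543, -614.52332479,  206.27298371]), 'tool_rot': array([-3.13967232e+00,  3.77387783e-05,  3.28814628e-01]), 'force': array([0.04766971, 0.04345812, 0.13998213]), 'torque': array([-0.00797901,  0.00473003, -0.05228873]), 'gripper_force': 0.0, 'width': 85.61600409705657}
top {'mtx': array([[527.12991121,   0.        , 318.09968157],
       [  0.        , 527.12991121, 240.4831385 ],
       [  0.        ,   0.        ,   1.        ]]), 'R': array([[-0.01919941, -0.99975268, -0.01122281],
       [-0.99307683,  0.02036986, -0.11568698],
       [ 0.11588697,  0.00892399, -0.99322232]]), 't': array([  -5.63746808,  521.127656  , 1141.37172882])}
scene {'mtx': array([[434.06091186,   0.        , 323.09824013],
       [  0.        , 434.06091186, 240.92109841],
       [  0.        ,   0.        ,   1.        ]]), 'R': array([[ 0.08802683,  0.99600596, -0.01494657],
       [ 0.75796545, -0.07670959, -0.64776849],
       [-0.64632783,  0.04569202, -0.76169061]]), 't': array([   6.22031192, -327.62794647, 1276.09906119])}
```

View pics/top0.png

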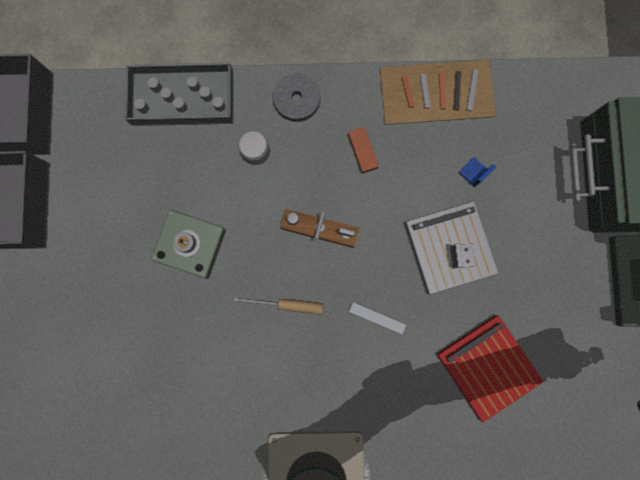

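View pics/scene0.png

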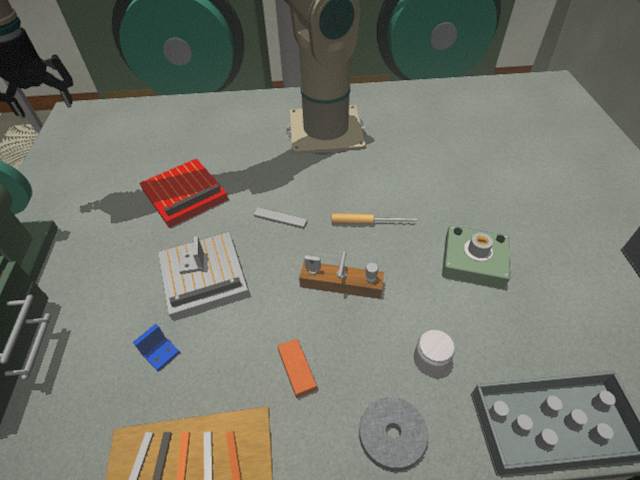

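The top view shows the white rest around (452,248), with its stop bar at (443,217) and the bracket at (460,255). The flat key is at (347,233), the tee at (319,226), the round key at (293,219) and the lock at (186,242). The scene view agrees with this: the upright is on one side of the foot and the flat key is at the end of the stand nearest the rest.

```bash
cat > h.py <<'E'
import numpy as np, cv2
from cell import monitor, viewer
def load(n):
    z=np.load(n); return z['p'],z['d'],dict(mtx=z['mtx'],R=z['R'],t=z['t'])
def grab(n,f):
    s=monitor.read_state(); m=viewer.camera_model(n); p,d=viewer.get_image(n)
    np.savez(f+'.npz',p=p,d=d,**m); cv2.imwrite(f'pics/{f}.png',p[:,:,::-1]); return p,d,m
def world(d,m):
    v,u=np.mgrid[:d.shape[0],:d.shape[1]]; k=m['mtx']
    c=np.stack([(u-k[0,2])/k[0,0]*d,(v-k[1,2])/k[1,1]*d,d],-1)
    return (c-m['t'])@m['R']
def onplane(px,z,m):
    px=np.atleast_2d(px).astype(float); k=m['mtx']
    r=np.c_[(px-[k[0,2],k[1,2]])/[k[0,0],k[1,1]],np.ones(len(px))]@m['R']
    o=-m['R'].T@m['t']; return (o+r*((z-o[2])/r[:,2])[:,None])[:,:2]
def rect(xy):
    (c,s,a)=cv2.minAreaRect(xy.astype(np.float32)); return np.round(c,1),np.round(s,1),round(a,1)
def topix(X,m):
    c=m['R']@np.array(X,float)+m['t']; q=m['mtx']@c; return q[:2]/q[2]
E
python3 - <<'E'
from h import *
p,d,m=load('top0.npz'); W=world(d,m)
print('bench z',np.median(W[300:420,20:200,2]),np.std(W[300:420,20:200,2]))
hsv=cv2.cvtColor(p,cv2.COLOR_RGB2HSV)
def box(u0,u1,v0,v1,f,name,z):
    mk=np.zeros(d.shape,np.uint8); mk[v0:v1,u0:u1]=f[v0:v1,u0:u1]
    n,l,st,_=cv2.connectedComponentsWithStats(mk)
    if n<2: print(name,'none');return
    i=1+np.argmax(st[1:,4]); vv,uu=np.where(l==i)
    xy=onplane(np.c_[uu,vv],z,m); print(name,st[i,4],rect(xy),'medz',np.median(W[vv,uu,2]).round(1))
Z=W[...,2]
box(395,510,195,300,(Z>15),'rest',25)
box(395,510,195,232,(Z>35),'bar',43)
box(430,490,232,280,(Z>60),'upright',80)
box(430,490,232,280,(Z>30),'bracket',35)
box(145,230,205,285,(Z>30)&(Z<50),'box',40)
box(165,205,225,260,(Z>60),'collar',73)
box(275,365,200,255,(Z>25)&(Z<40),'stand',34)
for a,b,nm,z in((335,365,'flat',78),(310,330,'tee',74),(280,305,'round',74)): box(a,b,205,255,(Z>55),nm,z)
E
python3 -c "
import cv2
a=cv2.imread('pics/top0.png');b=lambda y,x,h,w,k:cv2.resize(a[y:y+h,x:x+w],None,fx=k,fy=k,interpolation=cv2.INTER_CUBIC)
cv2.imwrite('pics/c0.png',cv2.hconcat([b(200,400,100,100,4),b(195,275,100,100,4)]))"
```

```text
bench z -1.1329859952742927 68.91830213385231
rest 5518 (array([ 501. , -312.4]), array([173.1, 161.5]), 15.6) medz 25.2
bar 358 (array([ 563.9, -295.1]), array([ 12.5, 140.2]), 15.6) medz 42.5
upright 168 (array([ 478.5, -312.8]), array([50.6, 16.5]), 4.3) medz 78.6
bracket 533 (array([ 482.3, -334.2]), array([53.9, 51.1]), 4.3) medz 37.3
box 2786 (array([519.3, 272.2]), array([130.7, 119.4]), 70.2) medz 39.1
collar 322 (array([519.4, 272.7]), array([44. , 42.7]), 71.9) medz 71.4
stand 642 (array([538. , -62.4]), array([82.1, 45. ]), 74.3) medz 33.6
flat 90 (array([532.2, -77.8]), array([31. , 13.1]), 74.6) medz 76.7
tee 107 (array([549.4, -20.5]), array([ 7.8, 63.1]), 74.3) medz 72.2
round 107 (array([564.5,  36.7]), array([21.5, 24. ]), 89.2) medz 72.7
```

View pics/c0.png

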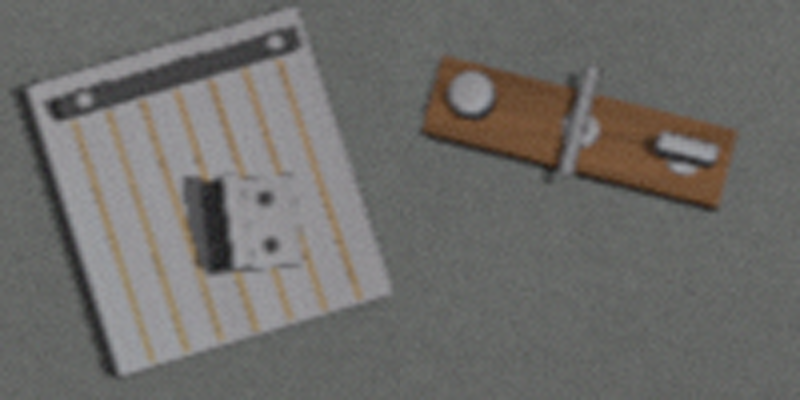

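The crops show that the bracket's upright, the dark strip at (212,225) in the left crop, faces the left (+y) with its foot to the right. The bar runs along the upper edge. The flat key's head, at (685,148) in the right crop, is long along the stand.

```bash
cat >> h.py <<'E'
def plan(x,y,z,yaw,n=None,start=None):
    """print tool-axis shifts (cm) and roll (deg), one line per call, from the measured (or given) pose"""
    s=monitor.read_state()
    a=np.r_[s['eef_pos'],np.degrees(s['tool_rot'][2])] if start is None else np.array(start,float)
    b=np.array([x,y,z,yaw],float); D=b-a; D[3]=(D[3]+180)%360-180
    n=n or int(np.ceil(max(np.linalg.norm(D[:3])/195,abs(D[3])/35,0.01)))
    for i in range(n):
        w=np.radians(a[3]+D[3]*i/n); d=D/n
        print('call',i+1,np.round([(d[0]*np.cos(w)+d[1]*np.sin(w))/10,(d[0]*np.sin(w)-d[1]*np.cos(w))/10,-d[2]/10,-d[3]],2).tolist())
def st():
    s=monitor.read_state(); print(round(s['clock'],2),s['eef_pos'].round(1),np.degrees(s['tool_rot']).round(2),'F',s['force'].round(1),'w',round(s['width'],1),'g',round(s['gripper_force'],1),'q',s['qpos'].round(2))
E
python3 -c "
from h import *
plan(479,-318,206,4.3)"
```

```text
call 1 [11.69, -6.46, 0.01, 4.85]
call 2 [11.1, -7.42, 0.01, 4.85]
call 3 [10.43, -8.33, 0.01, 4.85]
```

arm_command(
  series=[100,3.9,-2.2,0,4.85,100,7.8,-4.4,0,4.85,100,11.7,-6.5,0,4.85,100,11.7,-6.5,0,4.85,100,11.7,-6.5,0,4.85],
)

```text
clock: 0.52
eef_pos: [303.9, -511.9, 206.9]
tool_rot: [-3.139, -0.002, 0.252]
force: [-0.5, -0.4, -0.2]
width: 85.3
gripper_force: 0.0
```

arm_command(
  series=[100,3.7,-1.9,0,4.85,100,7,-4.4,0,4.85,100,11.1,-7.4,0,4.85,100,13.5,-9.4,0,4.85,100,13.5,-9.4,0,4.85],
)

```text
clock: 0.93
eef_pos: [414.4, -384.1, 206.8]
tool_rot: [-3.137, -0.004, 0.171]
force: [0.5, 0.7, -0.4]
width: 85.5
gripper_force: 0.0
```

```bash
python3 -c "
from h import *
st(); plan(479,-318,206,4.3)"
```

```text
0.93 [ 414.4 -384.1  206.8] [-179.72   -0.24    9.79] F [ 0.5  0.7 -0.4] w 85.5 g 0.0 q [ 0.65  0.51  0.07  1.76 -0.05  0.88 -0.65]
call 1 [7.49, -5.42, 0.08, 5.49]
```

arm_command(
  series=[100,3,-2.2,0,5.4,100,5.5,-4.0,0,5.4,100,7.3,-5.3,0,5.4,100,7.3,-5.3,0,5.4,100,7.3,-5.3,0,5.4],
)

```text
clock: 1.35
eef_pos: [471.9, -328.2, 206.9]
tool_rot: [3.141, 0.001, 0.067]
force: [-1.2, -1.0, -0.4]
width: 85.2
gripper_force: 0.0
```

```bash
python3 -c "
from h import *
st(); grab('wrist','w1'); st()"
```

```text
1.35 [ 471.9 -328.2  206.9] [1.7999e+02 3.0000e-02 3.8500e+00] F [-1.2 -1.  -0.4] w 85.2 g 0.0 q [ 0.49  0.52  0.1   1.74 -0.07  0.89 -0.88]
1.4 [ 470.7 -329.5  207. ] [1.7995e+02 7.0000e-02 3.7000e+00] F [-0.9 -0.2 -1.1] w 85.1 g 0.0 q [ 0.49  0.52  0.11  1.74 -0.07  0.89 -0.88]
```

View pics/w1.png

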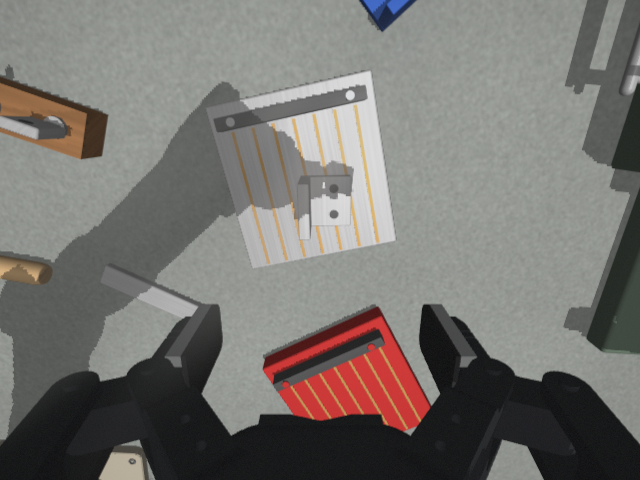

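The wrist view shows the bracket's upright top as a lit strip at (304,208), its foot at (332,200) and the stop bar from (220,125) to (365,92).

```bash
cat >> h.py <<'E'
def blob(W,m,lo,hi,z,roi,name):
    """biggest blob with world height lo..hi within world roi (x0,x1,y0,y1); rect of it on plane z"""
    f=(W[...,2]>lo)&(W[...,2]<hi)&(W[...,0]>roi[0])&(W[...,0]<roi[1])&(W[...,1]>roi[2])&(W[...,1]<roi[3])
    n,l,s,_=cv2.connectedComponentsWithStats(f.astype(np.uint8))
    i=1+np.argmax(s[1:,4]); v,u=np.where(l==i)
    print(name,s[i,4],rect(onplane(np.c_[u,v],z,m)),rect(W[v,u,:2]),'z',np.median(W[v,u,2]).round(1))
E
python3 - <<'E'
from h import *
p,d,m=load('w1.npz'); W=world(d,m)
R=(400,600,-420,-200)
blob(W,m,15,200,25,R,'rest')
blob(W,m,36,50,43,(530,600,-390,-200),'bar')
blob(W,m,76,90,80,(430,530,-370,-270),'upright top')
blob(W,m,30,90,35,(430,530,-370,-270),'bracket')
E
```

```text
rest 26960 (array([ 501.6, -311.5]), array([169.2, 159.3]), 15.7) (array([ 501.3, -311.4]), array([170.4, 160.2]), 15.7) z 25.7
bar 2257 (array([ 564.7, -293.7]), array([ 12.3, 139.7]), 15.7) (array([ 564.9, -293.6]), array([ 12.2, 140. ]), 15.7) z 43.4
upright top 648 (array([ 479.9, -312.5]), array([49.4, 10.1]), 4.8) (array([ 479.7, -312.5]), array([49.6, 10. ]), 4.9) z 80.3
bracket 2806 (array([ 474.4, -331.3]), array([64.7, 53.1]), 4.8) (array([ 481.3, -332.3]), array([50. , 49.9]), 4.9) z 35.8
```

```bash
python3 -c "
from h import *
plan(479.8,-312.5,57,4.85,n=1)"
```

```text
call 1 [1.02, -1.64, 15.0, -1.15]
```

arm_command(
  series=[50,1,-1.6,3.5,-1.1,50,1,-1.6,7,-1.1,50,1,-1.6,9,-1.1,50,1,-1.6,9,-1.1,50,1,-1.6,9,-1.1],
)

```text
clock: 1.82
eef_pos: [478.7, -313.2, 116.7]
tool_rot: [-3.141, 0.002, 0.082]
force: [0.8, 0.1, 0.0]
width: 42.7
gripper_force: 0.0
```

```bash
python3 -c "
from h import *
st();plan(479.8,-312.5,57,4.85,n=1)"
```

```text
1.82 [ 478.7 -313.2  116.7] [-1.7999e+02  1.4000e-01  4.6700e+00] F [0.8 0.1 0. ] w 42.7 g 0.0 q [ 0.48  0.64  0.08  1.83 -0.08  0.69 -0.89]
call 1 [0.12, -0.06, 5.97, -0.18]
```

arm_command(
  series=[50,0.1,-0.1,3,-0.2,50,0.1,-0.1,6,-0.2,50,0.1,-0.1,6,-0.2,0,0.1,-0.1,6,-0.2,0,0.1,-0.1,6,-0.2],
)

```text
clock: 2.23
eef_pos: [482.5, -312.2, 59.4]
tool_rot: [3.139, -0.003, 0.087]
force: [0.7, -1.2, 0.2]
width: 19.5
gripper_force: 0.0
```

arm_command(
  series=[0,0,0,0,0,0,0,0,0,0,0,0,0,0,0,0,0,0,0,0,0,0,0,0,0],
)

```text
clock: 2.65
eef_pos: [481.7, -310.5, 57.7]
tool_rot: [3.141, -0.001, 0.088]
force: [0.3, -0.1, -0.0]
width: -0.8
gripper_force: 0.0
```

```bash
python3 -c "
from h import *
st()"
```

```text
2.65 [ 481.7 -310.5   57.7] [ 1.7997e+02 -4.0000e-02  5.0500e+00] F [ 0.3 -0.1 -0. ] w -0.8 g 0.0 q [ 0.48  0.72  0.07  1.86 -0.09  0.56 -0.88]
```

```bash
python3 - <<'E'
from h import *
p,d,m=grab('wrist','w2'); grab('scene','s2'); st()
a=cv2.imread('pics/w2.png')[:, 80:560]; b=cv2.imread('pics/s2.png')[200:340,130:310]
cv2.imwrite('pics/c2.png',cv2.hconcat([cv2.resize(a,(400,400)),cv2.resize(b,(400,400))]))
E
```

```text
2.75 [ 481.5 -310.4   57.4] [ 1.80e+02 -1.00e-02  5.05e+00] F [ 0.8 -0.3  1. ] w 0.4 g 0.0 q [ 0.48  0.72  0.07  1.86 -0.09  0.56 -0.88]
```

View pics/c2.png

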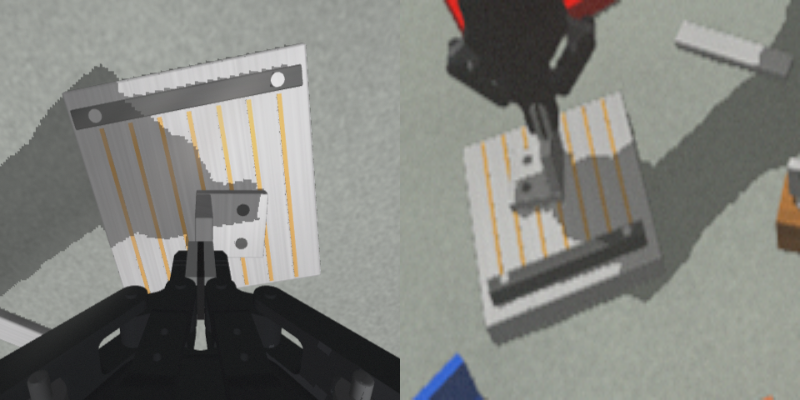

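The wrist crop shows the fingers shut at the robot-side end of the upright, around (200,260), instead of around it. I'll measure the fingertips with depth to find the offset.

```bash
python3 - <<'E'
from h import *
for n in ('s2','w2'):
    p,d,m=load(n+'.npz'); W=world(d,m); print(n,'TCP pix',topix([481.5,-310.4,57.4],m).round(1),'upright top corners',[topix(q,m).round(0).tolist() for q in ([455,-314.6,80],[504.5,-310.4,80])])
    R=(420,540,-380,-270)
    blob(W,m,30,90,35,R,'bracket'); blob(W,m,76,82,80,R,'up')
    dark=(p.max(-1)<60)&(W[...,2]>30)&(W[...,2]<140)&(W[...,0]>400)&(W[...,0]<560)&(W[...,1]>-390)&(W[...,1]<-240)
    q=W[dark]; 
    for lo in range(40,130,10):
        k=q[(q[:,2]>=lo)&(q[:,2]<lo+10)]
        if len(k)>3: print(lo,len(k),np.percentile(k,[5,50,95],axis=0)[:,:2].round(0).tolist())
E
```

```text
s2 TCP pix [198.  252.4] upright top corners [[195.0, 236.0], [194.0, 254.0]]
bracket 520 (array([ 477.2, -330.6]), array([68.1, 50.1]), 5.1) (array([ 482.1, -328.6]), array([52.9, 53.9]), 4.1) z 36.9
up 37 (array([ 498.7, -308.5]), array([20.4, 10. ]), 5.6) (array([ 497.2, -308.6]), array([17.2,  9.9]), 6.9) z 80.4
90 17 [[488.0, -320.0], [490.0, -307.0], [494.0, -297.0]]
100 24 [[486.0, -320.0], [489.0, -299.0], [494.0, -295.0]]
110 22 [[485.0, -320.0], [489.0, -305.0], [493.0, -295.0]]
120 51 [[482.0, -326.0], [493.0, -310.0], [496.0, -292.0]]
w2 TCP pix [320.1 284.2] upright top corners [[324.0, 353.0], [325.0, 260.0]]
bracket 6280 (array([ 481.8, -329.5]), array([51.2, 55.4]), 4.8) (array([ 481.3, -330.8]), array([50.4, 53.4]), 4.5) z 35.6
up 682 (array([ 498.2, -311. ]), array([15.4,  9.7]), 5.1) (array([ 497.4, -311.1]), array([14.9,  9.8]), 4.8) z 80.2
80 37 [[488.0, -319.0], [493.0, -310.0], [493.0, -300.0]]
90 416 [[488.0, -322.0], [490.0, -309.0], [493.0, -298.0]]
100 542 [[488.0, -322.0], [490.0, -309.0], [493.0, -297.0]]
110 579 [[474.0, -322.0], [489.0, -310.0], [493.0, -298.0]]
120 1822 [[477.0, -329.0], [493.0, -311.0], [496.0, -291.0]]
```

```bash
python3 - <<'E'
from h import *
p,d,m=load('w2.npz'); W=world(d,m)
for v in range(225,330,8):
    print(v,[ (u,*W[v,u].round(0).astype(int).tolist(),int(p[v,u].max())) for u in range(296,350,7)])
cv2.imwrite('pics/c3.png',cv2.resize(cv2.imread('pics/w2.png')[200:360,240:420],None,fx=4,fy=3.75,interpolation=cv2.INTER_CUBIC))
E
```

```text
225 [(296, 504, -294, 27, 125), (303, 504, -298, 25, 127), (310, 505, -302, 25, 129), (317, 505, -306, 26, 130), (324, 506, -311, 27, 132), (331, 506, -315, 26, 128), (338, 506, -319, 25, 130), (345, 507, -323, 26, 131)]
233 [(296, 499, -294, 25, 126), (303, 499, -298, 25, 129), (310, 500, -303, 26, 127), (317, 504, -307, 38, 93), (324, 504, -311, 38, 90), (331, 505, -315, 38, 93), (338, 504, -319, 35, 119), (345, 504, -323, 34, 119)]
241 [(296, 494, -295, 27, 121), (303, 494, -299, 26, 129), (310, 495, -303, 26, 125), (317, 504, -307, 53, 82), (324, 505, -310, 53, 81), (331, 505, -314, 52, 81), (338, 499, -319, 34, 121), (345, 499, -323, 35, 122)]
249 [(296, 489, -295, 26, 130), (303, 489, -299, 25, 125), (310, 490, -303, 26, 121), (317, 504, -307, 66, 83), (324, 504, -310, 65, 82), (331, 505, -314, 65, 81), (338, 494, -320, 36, 122), (345, 495, -324, 36, 122)]
257 [(296, 484, -295, 26, 130), (303, 484, -300, 27, 122), (310, 485, -304, 27, 122), (317, 504, -307, 75, 81), (324, 504, -310, 76, 79), (331, 504, -313, 75, 79), (338, 490, -320, 36, 121), (345, 490, -324, 35, 121)]
265 [(2
[... 1271 characters left out ...]
7, 94, 28), (345, 490, -320, 94, 31)]
313 [(296, 488, -300, 100, 35), (303, 488, -303, 100, 48), (310, 493, -306, 107, 80), (317, 493, -308, 108, 26), (324, 493, -311, 107, 40), (331, 494, -314, 107, 78), (338, 490, -317, 100, 37), (345, 490, -320, 100, 36)]
321 [(296, 488, -300, 105, 28), (303, 492, -303, 112, 69), (310, 492, -306, 112, 79), (317, 493, -308, 112, 26), (324, 493, -311, 112, 34), (331, 493, -313, 113, 79), (338, 494, -316, 113, 63), (345, 490, -320, 106, 27)]
329 [(296, 488, -301, 112, 29), (303, 492, -303, 117, 79), (310, 493, -306, 118, 78), (317, 493, -308, 118, 25), (324, 493, -311, 118, 31), (331, 493, -313, 117, 78), (338, 494, -316, 118, 76), (345, 490, -319, 113, 27)]
```

View pics/c3.png

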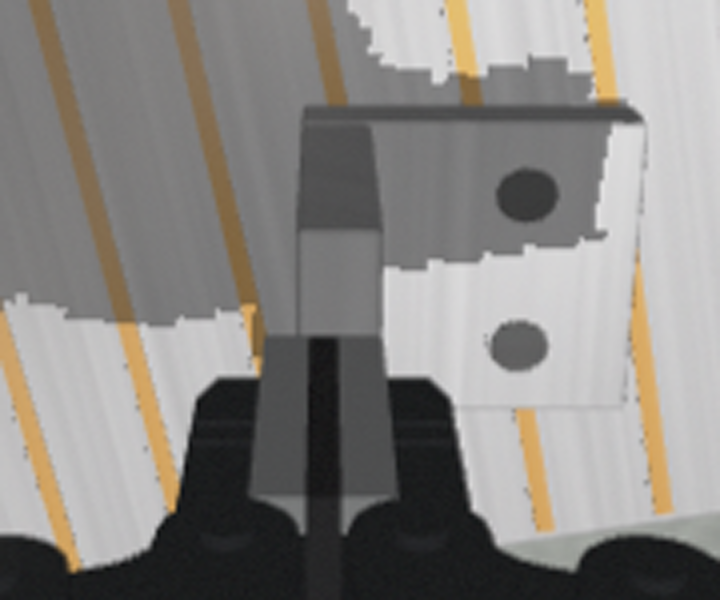

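The close-up shows the shut pads ending at about z=84, just above the upright's top, although the reported TCP z is 57. The fingertips are therefore about 26 mm higher than reported. I'll open, go 26 mm lower and close again, watching the force.

arm_command(
  series=[50,0,0,0,0,50,0,0,0,0,50,0,0,0,0,50,0,0.05,1,0,50,0,0.05,1,0],
)

```text
clock: 3.17
eef_pos: [480.7, -310.5, 45.7]
tool_rot: [-3.14, 0.002, 0.088]
force: [-1.2, -0.4, 0.5]
width: 42.8
gripper_force: 0.0
```

arm_command(
  series=[50,0,0,0.8,0,50,0,0,1.6,0,50,0,0,1.6,0,0,0,0,1.6,0,0,0,0,1.6,0],
)

```text
clock: 3.58
eef_pos: [481.4, -311.0, 31.0]
tool_rot: [-3.141, 0.0, 0.088]
force: [-0.2, 1.0, -0.7]
width: 19.5
gripper_force: 0.0
```

arm_command(
  series=[0,0,0,0,0,0,0,0,0,0,0,0,0,0,0,0,0,0,0,0,0,0,0,0,0],
)

```text
clock: 4.0
eef_pos: [481.7, -311.1, 31.5]
tool_rot: [3.141, -0.001, 0.088]
force: [-0.2, -1.0, 0.2]
width: 8.8
gripper_force: 59.1
```

```bash
python3 - <<'E'
from h import *
st(); p,d,m=grab('wrist','w3'); W=world(d,m); R=(420,540,-380,-270)
blob(W,m,30,90,35,R,'bracket'); blob(W,m,76,83,80,R,'up')
for v in range(225,330,12):
    print(v,[ (u,*W[v,u].round(0).astype(int).tolist(),int(p[v,u].max())) for u in range(296,350,7)])
E
```

```text
4.0 [ 481.7 -311.1   31.5] [ 1.7998e+02 -3.0000e-02  5.0400e+00] F [-0.2 -1.   0.2] w 8.8 g 59.1 q [ 0.49  0.77  0.06  1.87 -0.09  0.51 -0.88]
bracket 11077 (array([ 461. , -322.2]), array([92. , 71.8]), 5.1) (array([ 480.7, -324.8]), array([50.9, 63.3]), 4.9) z 40.4
up 3196 (array([ 481.8, -314. ]), array([50.7, 34.3]), 27.6) (array([ 481.3, -314.3]), array([49.4, 33.6]), 26.5) z 80.4
225 [(296, 512, -296, 26, 130), (303, 512, -299, 26, 130), (310, 512, -303, 25, 133), (317, 513, -307, 26, 132), (324, 513, -310, 25, 131), (331, 513, -314, 26, 131), (338, 514, -317, 26, 132), (345, 513, -321, 24, 215)]
237 [(296, 505, -296, 26, 132), (303, 505, -300, 25, 127), (310, 506, -303, 25, 130), (317, 506, -307, 25, 129), (324, 506, -311, 25, 133), (331, 507, -314, 25, 131), (338, 507, -318, 25, 130), (345, 507, -322, 26, 126)]
249 [(296, 498, -297, 25, 126), (303, 499, -300, 25, 125), (310, 499, -304, 25, 124), (317, 504, -307, 38, 84), (324, 504, -311, 39, 80), (331, 503, -314, 35, 108), (338, 504, -318, 36, 121), (345, 504, -322, 34, 124)]
261 [(296, 491, -297, 25, 123), (303, 492, -301, 2
[... 551 characters left out ...]
, 484, -320, 35, 123), (345, 484, -324, 36, 123)]
297 [(296, 493, -300, 68, 82), (303, 493, -303, 68, 82), (310, 500, -306, 81, 124), (317, 500, -308, 81, 122), (324, 499, -311, 79, 126), (331, 501, -313, 81, 122), (338, 494, -317, 68, 81), (345, 494, -321, 67, 79)]
309 [(296, 492, -300, 78, 81), (303, 493, -303, 78, 82), (310, 495, -306, 81, 123), (317, 494, -309, 80, 123), (324, 495, -311, 81, 125), (331, 495, -314, 80, 120), (338, 493, -317, 77, 81), (345, 494, -320, 78, 81)]
321 [(296, 492, -301, 87, 80), (303, 492, -304, 86, 79), (310, 488, -306, 79, 123), (317, 489, -309, 80, 121), (324, 489, -312, 80, 127), (331, 490, -314, 82, 112), (338, 493, -317, 86, 79), (345, 493, -319, 86, 82)]
```

The grip is good (8.8 mm opening, 59 N). Next I lift 10 mm and turn the bracket on the way to the bar.

```bash
python3 -c "
from h import *
plan(542,-300,43,-74.2,start=(481.7,-311.1,43,5.04))"
```

```text
call 1 [2.03, -0.19, -0.0, 26.41]
call 2 [1.74, -1.08, -0.0, 26.41]
call 3 [1.08, -1.74, -0.0, 26.41]
```

arm_command(
  series=[0,0,0,-0.4,0,0,0,0,-0.8,0,0,0,0,-1.2,0,0,0,0,-1.2,0,0,0,0,-1.2,0],
)

```text
clock: 4.47
eef_pos: [481.7, -311.0, 43.6]
tool_rot: [3.141, -0.001, 0.088]
force: [0.3, 0.2, -3.1]
width: 8.9
gripper_force: 58.8
```

arm_command(
  series=[0,0.5,0,0,5,0,1,-0.1,0,11,0,1.5,-0.2,0,17,0,2,-0.2,0,22,0,2,-0.2,0,26.4],
)

```text
clock: 4.88
eef_pos: [502.6, -306.6, 43.1]
tool_rot: [-3.141, -0.001, -0.376]
force: [0.1, -0.2, -3.3]
width: 8.8
gripper_force: 58.8
```

arm_command(
  series=[0,0.4,-0.2,0,6,0,0.8,-0.5,0,12,0,1.2,-0.8,0,18,0,1.7,-1.1,0,23,0,1.7,-1.1,0,26.4],
)

```text
clock: 5.3
eef_pos: [522.6, -302.2, 43.0]
tool_rot: [-3.141, -0.0, -0.836]
force: [0.8, 0.1, -2.4]
width: 8.9
gripper_force: 58.8
```

arm_command(
  series=[0,0.3,-0.4,0,6,0,0.6,-0.9,0,12,0,0.9,-1.3,0,18,0,1.1,-1.7,0,23,0,1.1,-1.7,0,26.4],
)

```text
clock: 5.72
eef_pos: [542.3, -298.8, 42.8]
tool_rot: [-3.141, 0.0, -1.297]
force: [0.5, -0.5, -2.5]
width: 8.8
gripper_force: 58.8
```

arm_command(
  series=[0,0,0,0.4,0,0,0,0,0.8,0,0,0,0,0.8,0,0,0,0,0.8,0,0,0,0,0.8,0],
)

```text
clock: 6.13
eef_pos: [540.8, -300.0, 35.1]
tool_rot: [3.142, 0.0, -1.294]
force: [0.0, 0.3, -2.9]
width: 9.0
gripper_force: 58.8
```

```bash
python3 - <<'E'
from h import *
st(); p,d,m=grab('wrist','w4'); W=world(d,m)
blob(W,m,36,50,43,(530,600,-390,-200),'bar')
W2=W.copy(); up=(W[...,2]>76)&(W[...,2]<83)&(p.max(-1)>60)
y,x=np.where(up); q=W[up]; k=(q[:,0]>500)&(q[:,0]<600); print('up',k.sum(),rect(q[k][:,:2]))
a=cv2.imread('pics/w4.png')[130:400,180:500]; cv2.imwrite('pics/c4.png',cv2.resize(a,None,fx=2,fy=2))
E
```

```text
6.13 [ 540.8 -300.    35.1] [ 1.800e+02  2.000e-02 -7.415e+01] F [ 0.   0.3 -2.9] w 9.0 g 58.8 q [ 0.2   0.85  0.45  1.75 -0.55  0.67 -1.91]
bar 4519 (array([ 569.3, -312.1]), array([ 12.7, 103. ]), 15.7) (array([ 569.7, -311.7]), array([ 12.3, 103.1]), 15.7) z 43.4
up 464 (array([ 536. , -300.7]), array([28.1, 49. ]), 25.0)
```

View pics/c4.png

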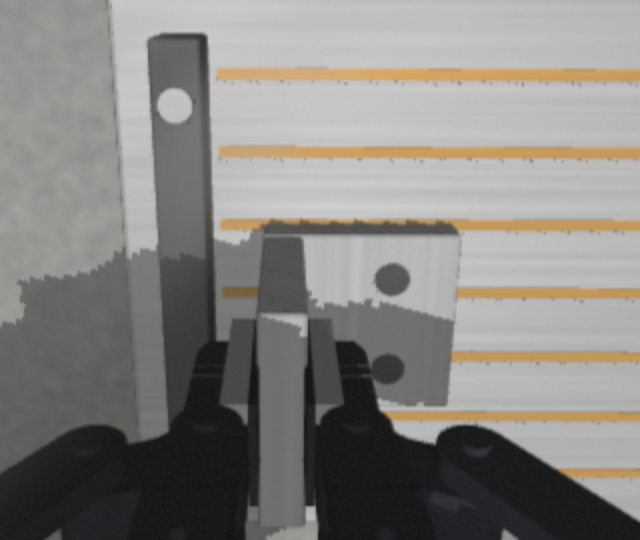

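The bracket is parallel to the bar, with a gap of about 14 mm at (235,300) in the crop. I'll close the gap and then lower it.

arm_command(
  series=[0,0,-0.5,0,0,0,0,-1,0,0,0,0,-1.1,0,0,0,0,-1.2,0,0,0,0,-1.2,0,0],
)

```text
clock: 6.6
eef_pos: [553.0, -296.3, 35.2]
tool_rot: [-3.141, -0.0, -1.294]
force: [-0.1, -0.0, -2.9]
width: 8.7
gripper_force: 58.9
```

arm_command(
  series=[0,0,-0.05,0,0,0,0,-0.1,0,0,0,0,-0.15,0,0,0,0,-0.2,0,0,0,0,-0.2,0,0],
)

```text
clock: 7.02
eef_pos: [554.1, -296.2, 35.2]
tool_rot: [3.141, 0.0, -1.295]
force: [-1.1, -0.1, -2.0]
width: 9.1
gripper_force: 58.9
```

arm_command(
  series=[0,0,0,0.1,0,0,0,0,0.2,0,0,0,0,0.3,0,0,0,0,0.37,0,0,0,0,0.37,0],
)

```text
clock: 7.43
eef_pos: [554.1, -296.2, 31.5]
tool_rot: [3.141, 0.0, -1.295]
force: [-2.7, -0.2, -1.0]
width: 8.6
gripper_force: 59.0
```

arm_command(
  series=[0,0,-0.05,0,0,0,0,-0.1,0,0,0,0,-0.15,0,0,0,0,-0.2,0,0,0,0,-0.2,0,0],
)

```text
clock: 7.85
eef_pos: [554.2, -296.2, 31.5]
tool_rot: [3.138, 0.001, -1.295]
force: [-7.3, -0.1, 2.4]
width: 8.8
gripper_force: 59.6
```

arm_command(
  series=[50,0,0.1,0,0,50,0,0.1,0,0,50,0,0.1,0,0,50,0,0.1,0,0,50,0,0.1,0,0],
)

```text
clock: 8.27
eef_pos: [556.4, -295.5, 31.7]
tool_rot: [-3.14, -0.0, -1.294]
force: [0.2, -0.3, -0.3]
width: 42.8
gripper_force: 0.0
```

arm_command(
  series=[50,0,0,-2,0,50,0,0,-5,0,50,0,0,-9,0,100,0,0,-13,0,100,0,0,-14,0],
)

```text
clock: 8.68
eef_pos: [558.6, -298.3, 178.1]
tool_rot: [-3.134, -0.008, -1.294]
force: [1.2, -1.2, 0.8]
width: 65.7
gripper_force: 0.0
```

```bash
python3 - <<'E'
from h import *
st(); p,d,m=grab('wrist','w5'); W=world(d,m)
blob(W,m,76,83,80,(500,600,-390,-200),'upright')
blob(W,m,15,200,25,(400,600,-420,-200),'rest')
blob(W,m,38,50,43,(530,600,-390,-200),'bar+')
p,d,m=grab('top','top5'); W=world(d,m)
blob(W,m,74,90,80,(500,600,-390,-200),'upright')
blob(W,m,15,200,25,(400,600,-420,-200),'rest')
plan(532,-78.5,155,74.2)
E
```

```text
8.68 [ 558.6 -298.3  178.1] [-179.58   -0.44  -74.16] F [ 1.2 -1.2  0.8] w 65.7 g 0.0 q [ 0.11  0.69  0.57  1.62 -0.44  0.95 -2.03]
upright 745 (array([ 552.9, -294.7]), array([ 9.7, 50. ]), 15.9) (array([ 552.7, -294.1]), array([ 9.8, 49.7]), 15.9) z 80.3
rest 28828 (array([ 501.3, -312. ]), array([169.2, 159.4]), 15.7) (array([ 501. , -311.7]), array([170.2, 159.7]), 15.6) z 25.7
bar+ 1968 (array([ 564.9, -293.7]), array([ 11.6, 139.3]), 15.8) (array([ 564.7, -293.7]), array([ 11.7, 139.5]), 15.7) z 43.4Traceback (most recent call last):
  File "<stdin>", line 7, in <module>
  File "h.py", line 35, in blob
    i=1+np.argmax(s[1:,4]); v,u=np.where(l==i)
        ~~~~~~~~~^^^^^^^^^
    return _wrapfunc(a, 'argmax', axis=axis, out=out, **kwds)
    return bound(*args, **kwds)
ValueError: attempt to get argmax of an empty sequence
```

The bracket is home: the gap to the bar is about 0.5 mm, it is 3 mm off the middle and the angle error is 0.2°. Now I move to the key.

```bash
python3 -c "
from h import *
plan(532,-78.5,178,74.2)"
```

```text
call 1 [-4.34, -0.7, -0.06, -29.67]
call 2 [-3.43, -2.76, -0.06, -29.67]
call 3 [-1.61, -4.09, -0.06, -29.67]
call 4 [0.63, -4.35, -0.06, -29.67]
call 5 [2.7, -3.47, -0.06, -29.67]
```

arm_command(
  series=[100,-0.8,-0.1,0,-6,100,-1.7,-0.3,0,-12,100,-2.6,-0.4,0,-18,100,-3.5,-0.6,0,-24,100,-4.3,-0.7,0,-30],
)

```text
clock: 9.2
eef_pos: [549.8, -250.7, 169.6]
tool_rot: [3.141, 0.003, -0.765]
force: [-0.1, -0.0, 0.9]
width: 85.3
gripper_force: 0.0
```

arm_command(
  series=[100,-0.7,-0.6,0,-6,100,-1.4,-1.1,0,-12,100,-2.1,-1.7,0,-18,100,-2.8,-2.2,0,-24,100,-3.4,-2.8,0,-30],
)

```text
clock: 9.62
eef_pos: [544.5, -207.3, 169.7]
tool_rot: [-3.141, 0.003, -0.242]
force: [0.2, 0.2, -0.3]
width: 85.5
gripper_force: 0.0
```

arm_command(
  series=[100,-0.3,-0.8,0,-6,100,-0.6,-1.6,0,-12,100,-1,-2.5,0,-18,100,-1.3,-3.3,0,-24,100,-1.6,-4.1,0,-30],
)

```text
clock: 10.03
eef_pos: [539.1, -163.7, 169.8]
tool_rot: [-3.139, 0.002, 0.282]
force: [0.4, -0.1, 0.0]
width: 84.9
gripper_force: 0.0
```

arm_command(
  series=[100,0.1,-0.9,0,-6,100,0.2,-1.8,0,-12,100,0.4,-2.6,0,-18,100,0.5,-3.5,0,-24,100,0.6,-4.3,0,-30],
)

```text
clock: 10.45
eef_pos: [533.1, -120.6, 169.9]
tool_rot: [-3.139, 0.001, 0.806]
force: [-0.2, 1.2, -0.1]
width: 85.5
gripper_force: 0.0
```

arm_command(
  series=[100,0.6,-0.8,0,-6,100,1.1,-1.4,0,-12,100,1.7,-2.1,0,-18,100,2.2,-2.8,0,-24,100,2.7,-3.5,0,-29],
)

```text
clock: 10.87
eef_pos: [526.7, -77.1, 170.0]
tool_rot: [-3.139, -0.001, 1.312]
force: [-0.7, -0.2, -0.3]
width: 85.4
gripper_force: 0.0
```

```bash
python3 - <<'E'
from h import *
st(); p,d,m=grab('wrist','w6'); st(); W=world(d,m)
blob(W,m,72,90,78,(490,590,-120,-45),'flat top')
blob(W,m,25,40,34,(470,620,-130,100),'stand')
blob(W,m,66,80,74,(530,590,0,70),'round')
print(np.median(d[d>0]))
E
```

```text
10.87 [526.7 -77.1 170. ] [-1.7983e+02 -5.0000e-02  7.5170e+01] F [-0.7 -0.2 -0.3] w 85.4 g 0.0 q [ 0.2   0.51 -0.16  1.88  0.11  0.76 -0.28]
10.92 [526.4 -74.9 170. ] [-1.7978e+02 -1.3000e-01  7.5470e+01] F [-1.1  1.5  0.4] w 85.5 g 0.0 q [ 0.2   0.51 -0.17  1.88  0.11  0.76 -0.28]
flat top 506 (array([534.4, -74.6]), array([31.9,  9.9]), 74.3) (array([534.4, -75.1]), array([31.4, 10. ]), 74.4) z 78.1
stand 4939 (array([562.2,  24.2]), array([82.8, 43.9]), 74.4) (array([562.2,  24.3]), array([82.8, 44. ]), 74.3) z 34.5
round 1041 (array([566.3,  39.4]), array([23.3, 23.3]), 32.9) (array([566.5,  39.7]), array([23.2, 23.1]), 89.2) z 74.3
321.86176
```

View pics/w6.png

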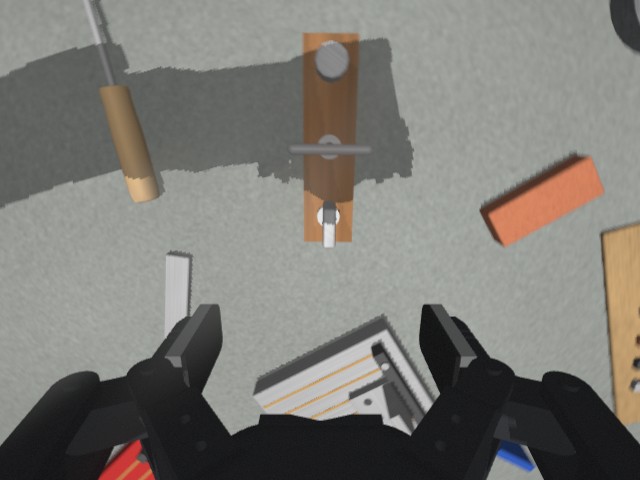

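The wrist view shows the flat key's head at (329,230), the tee at (330,148), the round key at (331,60) and the screwdriver well clear at the left.

```bash
python3 -c "
from h import *
plan(534,-76,110,74.4)"
```

```text
call 1 [0.08, 0.76, 6.0, 1.07]
```

arm_command(
  series=[50,0.1,0.7,3,1,50,0.1,0.7,6,1,50,0.1,0.7,6,1,50,0.1,0.7,6,1,50,0.1,0.7,6,1],
)

```text
clock: 11.33
eef_pos: [535.0, -79.1, 111.9]
tool_rot: [-3.141, -0.0, 1.288]
force: [-0.2, 0.6, -0.4]
width: 42.6
gripper_force: 0.0
```

```bash
python3 - <<'E'
from h import *
st(); p,d,m=grab('wrist','w7'); st(); W=world(d,m)
blob(W,m,72,90,78,(490,590,-120,-45),'flat top')
blob(W,m,66,80,74,(530,590,0,70),'round')
E
```

```text
11.33 [535.  -79.1 111.9] [-1.7999e+02 -1.0000e-02  7.3800e+01] F [-0.2  0.6 -0.4] w 42.6 g 0.0 q [ 0.19  0.61 -0.14  1.91  0.13  0.63 -0.32]
11.38 [535.6 -79.2 112.5] [ 1.7992e+02 -3.0000e-02  7.3800e+01] F [ 0.4  0.6 -0.2] w 42.7 g 0.0 q [ 0.19  0.61 -0.14  1.91  0.13  0.63 -0.32]
flat top 781 (array([534.5, -74.5]), array([32.6,  9.8]), 74.1) (array([534.2, -75.4]), array([32. ,  9.9]), 74.0) z 78.1
round 1801 (array([566.3,  39.1]), array([23.9, 23. ]), 60.0) (array([566.5,  39.6]), array([23.1, 23.2]), 31.0) z 74.3
```

arm_command(
  series=[50,0.36,-0.2,0,-0.4,50,0.36,-0.2,2,-0.4,50,0.36,-0.2,4,-0.4,50,0.36,-0.2,6,-0.4,50,0.36,-0.2,6,-0.4],
)

```text
clock: 11.8
eef_pos: [532.3, -74.6, 49.9]
tool_rot: [-3.138, 0.001, 1.296]
force: [-2.1, -0.7, 0.3]
width: 42.8
gripper_force: 0.0
```

arm_command(
  series=[50,0,0,1.5,0,50,0,0,3,0,50,0,0,3,0,50,0,0,3,0,50,0,0,3,0],
)

```text
clock: 12.22
eef_pos: [534.9, -75.1, 23.0]
tool_rot: [3.14, -0.0, 1.296]
force: [1.1, 0.2, 0.3]
width: 42.8
gripper_force: 0.0
```

```bash
python3 -c "
from h import *
st(); plan(534.3,-75.2,22,74.2)"
```

```text
12.22 [534.9 -75.1  23. ] [ 1.7989e+02 -2.0000e-02  7.4240e+01] F [1.1 0.2 0.3] w 42.8 g 0.0 q [ 0.15  0.75 -0.1   1.96  0.17  0.43 -0.35]
call 1 [-0.03, -0.06, 0.1, 0.04]
```

Aligned. I close on the key and lift.

arm_command(
  series=[0,0,0,0,0,0,0,0,0,0,0,0,0,0,0,0,0,0,0,0,0,0,0,0,0],
)

```text
clock: 12.63
eef_pos: [534.7, -75.2, 22.5]
tool_rot: [3.14, -0.0, 1.296]
force: [-0.7, 0.1, 6.5]
width: 9.1
gripper_force: 58.8
```

arm_command(
  series=[0,0,0,0,0,0,0,0,-0.5,0,0,0,0,-1,0,0,0,0,-1.5,0,0,0,0,-2,0],
)

```text
clock: 13.05
eef_pos: [533.9, -75.1, 42.1]
tool_rot: [3.142, -0.0, 1.296]
force: [-0.6, -0.1, -0.3]
width: 9.1
gripper_force: 58.4
```

arm_command(
  series=[0,0,0,-1,0,0,0,0,-3,0,0,0,0,-6,0,0,0,0,-9,0,0,0,0,-10,0],
)

```text
clock: 13.47
eef_pos: [536.3, -75.3, 146.0]
tool_rot: [3.135, -0.001, 1.296]
force: [1.1, 0.3, -0.5]
width: 9.0
gripper_force: 58.5
```

```bash
python3 - <<'E'
from h import *
st(); p,d,m=grab('top','top8'); W=world(d,m)
v,u=np.mgrid[:480,:640]
blob(W,m,30,50,40,(430,600,190,350),'box'); blob(W,m,65,90,73,(480,560,230,320),'collar')
blob(W,m,64,80,74,(530,590,10,70),'round')
# brass plug & slot
hsv=cv2.cvtColor(p,cv2.COLOR_RGB2HSV); print(hsv[232:252,176:196,1].tolist()[::3])
plan(515,225,165,74.2)
E
```

```text
13.47 [536.3 -75.3 146. ] [ 1.7963e+02 -7.0000e-02  7.4240e+01] F [ 1.1  0.3 -0.5] w 9.0 g 58.5 q [ 0.19  0.55 -0.15  1.89  0.12  0.7  -0.31]
box 2771 (array([519.3, 272. ]), array([131.2, 119.4]), 70.3) (array([520.1, 273.9]), array([131.9, 120.1]), 70.3) z 39.1
collar 306 (array([519.7, 273.5]), array([43.2, 41.1]), 88.8) (array([519.6, 273.6]), array([43. , 42.2]), 62.4) z 71.5
round 97 (array([565.6,  36.7]), array([21.6, 21.8]), 88.8) (array([566.4,  37.3]), array([22.8, 21.7]), 43.8) z 72.9
[[34, 24, 16, 4, 6, 8, 4, 8, 6, 7, 4, 7, 8, 5, 8, 5, 8, 8, 4, 14], [6, 6, 2, 11, 7, 5, 11, 6, 6, 8, 7, 6, 4, 4, 7, 8, 5, 7, 8, 8], [2, 9, 34, 94, 137, 145, 138, 138, 141, 136, 121, 62, 10, 6, 4, 6, 10, 11, 14, 10], [9, 56, 114, 130, 136, 133, 39, 10, 8, 4, 55, 96, 61, 10, 2, 9, 10, 6, 10, 7], [4, 25, 81, 132, 140, 141, 131, 120, 105, 83, 79, 77, 25, 4, 3, 4, 9, 0, 28, 0], [8, 6, 0, 5, 21, 42, 52, 60, 43, 12, 6, 4, 7, 7, 4, 0, 11, 9, 6, 10], [5, 9, 4, 8, 4, 4, 8, 8, 2, 4, 6, 2, 7, 13, 22, 13, 5, 10, 11, 9]]
call 1 [14.16, -5.13, -0.94, 0.02]
call 2 [14.16, -5.13, -0.94, 0.02]
```

arm_command(
  series=[0,3.8,-1.3,-0.4,0,0,7.6,-2.6,-1,0,0,11.4,-3.8,-1,0,0,13.8,-4.7,-1,0,0,13.8,-4.7,-1,0],
)

```text
clock: 13.93
eef_pos: [524.8, 78.6, 151.1]
tool_rot: [-3.139, -0.004, 1.306]
force: [-0.7, -0.4, -0.5]
width: 8.8
gripper_force: 58.5
```

arm_command(
  series=[0,3.8,-1.3,-0.4,0,0,7.6,-2.6,-1,0,0,11.4,-3.8,-1,0,0,13.4,-4.9,-1,0,0,13.4,-4.9,-1,0],
)

```text
clock: 14.35
eef_pos: [513.1, 219.8, 160.9]
tool_rot: [-3.139, -0.003, 1.305]
force: [-0.4, 0.2, -0.4]
width: 9.2
gripper_force: 58.5
```

arm_command(
  series=[0,0,0,0,0,0,0,0,0,0,0,0,0,0,0,0,0,0,0,0,0,0,0,0,0],
)

```text
clock: 14.77
eef_pos: [515.8, 211.3, 161.4]
tool_rot: [3.141, 0.001, 1.293]
force: [-0.2, 0.3, -1.2]
width: 9.1
gripper_force: 58.5
```

```bash
python3 - <<'E'
from h import *
st(); p,d,m=grab('wrist','w8'); st(); W=world(d,m)
blob(W,m,30,50,40,(430,600,190,360),'box'); blob(W,m,65,85,73,(480,560,235,320),'collar')
print('lock pix',topix([520,273,72],m))
E
```

```text
14.77 [515.8 211.3 161.4] [1.7999e+02 3.0000e-02 7.4110e+01] F [-0.2  0.3 -1.2] w 9.1 g 58.5 q [-0.35  0.55 -0.14  1.83  0.1   0.77 -0.82]
14.82 [515.8 211.6 161.5] [1.7999e+02 2.0000e-02 7.4130e+01] F [0.  0.2 0.1] w 8.7 g 58.5 q [-0.35  0.55 -0.14  1.83  0.1   0.77 -0.82]
box 21286 (array([520.4, 277.2]), array([128.4, 118.5]), 70.4) (array([520.1, 277.1]), array([130.3, 120.5]), 70.2) z 40.4
collar 2704 (array([520.2, 277. ]), array([42.7, 42.7]), 60.0) (array([520.2, 277.1]), array([42.8, 43. ]), 81.9) z 73.0
lock pix [302.36059859 154.09861348]
```

View pics/w8.png

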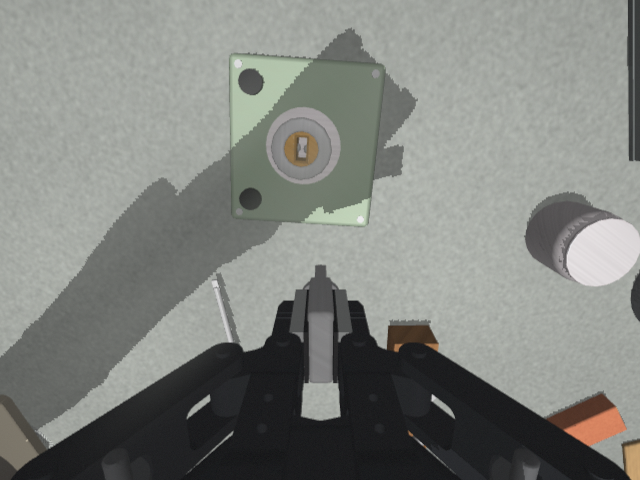

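The wrist view shows the lock at (302,147) with its slot along the box's y, and the held key at (320,270) to (320,380). I'll measure the key in the hand in tool coordinates.

```bash
python3 - <<'E'
from h import *
p,d,m=load('w8.npz'); W=world(d,m)
T=np.array([515.8,211.4,161.4]); w=np.radians(74.12)
ax=np.array([[np.cos(w),np.sin(w),0],[np.sin(w),-np.cos(w),0],[0,0,-1]])
L=(W-T)@ax.T   # tool frame
for v in list(range(262,312,6))+list(range(312,392,8)):
    print(v,[(u,*L[v,u].round(1).tolist(),int(p[v,u].max())) for u in range(308,336,6)])
# slot: dark/grey pixels inside brass
hsv=cv2.cvtColor(p,cv2.COLOR_RGB2HSV); c=(slice(125,170),slice(280,325))
br=np.zeros(d.shape,np.uint8); br[c]=(hsv[c][...,1]>90)*255
v,u=np.where(br>0); q=cv2.convexHull(np.c_[u,v]); 
(cc,r)=cv2.minEnclosingCircle(q); print('plug',onplane(cc,72,m),r)
mask=cv2.fillConvexPoly(np.zeros(d.shape,np.uint8),q,255); sl=cv2.erode(mask,np.ones((5,5)))&~br
n,l,s,ce=cv2.connectedComponentsWithStats(sl); i=1+np.argmax(s[1:,4]); v,u=np.where(l==i); print('slot',s[i],rect(onplane(np.c_[u,v],72,m)))
E
```

```text
262 [(308, -52.9, -12.5, 161.6, 170), (314, -53.1, -6.3, 162.2, 179), (320, -52.8, -0.2, 161.4, 184), (326, -52.8, 6.0, 161.5, 178), (332, -52.4, 12.1, 160.4, 174)]
268 [(308, -59.6, -12.6, 161.8, 171), (314, -58.9, -6.3, 160.0, 173), (320, 6.6, 0.1, 6.0, 81), (326, -58.5, 6.0, 159.2, 157), (332, -59.8, 12.2, 162.2, 177)]
274 [(308, -66.3, -12.6, 161.6, 181), (314, -66.1, -6.4, 161.2, 168), (320, 6.8, 0.1, -2.5, 80), (326, 6.8, 3.2, -2.6, 132), (332, -65.5, 12.2, 160.0, 170)]
280 [(308, -73.0, -12.7, 161.4, 171), (314, 14.9, -2.5, -27.2, 81), (320, 15.3, 0.2, -28.1, 80), (326, 14.7, 2.8, -26.9, 81), (332, -73.5, 12.4, 162.6, 175)]
286 [(308, 6.8, -5.6, -16.6, 121), (314, 15.2, -2.4, -33.9, 82), (320, 14.9, 0.2, -33.2, 80), (326, 15.5, 2.7, -34.6, 80), (332, 6.8, 5.9, -16.5, 116)]
292 [(308, 11.2, -5.1, -31.5, 40), (314, 15.6, -2.3, -40.2, 81), (320, 15.3, 0.2, -39.7, 81), (326, 15.2, 2.6, -39.4, 78), (332, 13.7, 5.2, -36.5, 57)]
298 [(308, 10.7, -4.9, -36.2, 48), (314, 15.2, -2.2, -44.6, 82), (320, 15.2, 0.2, -44.7, 80), (326, 15.0, 2.6, -44.3, 81), (332, 13.7, 5.0, -41.9, 72)]
304 [
[... 1289 characters left out ...]
, -4.8, 0.2, -56.6, 132), (326, -6.1, 2.5, -54.9, 127), (332, -5.6, 4.8, -55.7, 83)]
368 [(308, -4.4, -4.2, -61.8, 45), (314, -9.3, -2.1, -55.6, 129), (320, -9.5, 0.2, -55.3, 128), (326, -8.9, 2.5, -56.1, 129), (332, -9.9, 4.9, -54.8, 84)]
376 [(308, -8.2, -4.2, -61.4, 58), (314, -12.7, -2.1, -56.0, 132), (320, -12.9, 0.2, -55.7, 129), (326, -12.6, 2.5, -56.1, 130), (332, -12.9, 4.9, -55.8, 98)]
384 [(308, -205.4, -14.1, 161.3, 174), (314, -203.4, -7.1, 159.0, 177), (320, -203.8, -0.2, 159.5, 178), (326, -205.8, 6.8, 161.9, 172), (332, -206.2, 13.8, 162.3, 176)]
plug [[519.98958299 277.03923969]] 16.980361938476562
slot [296 137  13  25 250] (array([520.7, 276.5]), array([16.8,  8.7]), 73.5)
```

```bash
python3 -c "
from h import *
plan(520.1,277.7,100,70.3)"
```

```text
call 1 [6.48, -1.39, 6.15, 3.83]
```

arm_command(
  series=[0,2,-0.5,1,1,0,4,-0.9,2,2,0,6,-1.3,4,3.5,0,6.5,-1.4,6.1,3.8,0,6.5,-1.4,6.1,3.8],
)

```text
clock: 15.23
eef_pos: [516.9, 279.9, 97.1]
tool_rot: [-3.137, 0.004, 1.232]
force: [-0.2, -0.7, -1.2]
width: 9.3
gripper_force: 58.5
```

arm_command(
  series=[0,0,0,0,0,0,0,0,0,0,0,0,0,0,0,0,0,0,0,0,0,0,0,0,0],
)

```text
clock: 15.65
eef_pos: [520.4, 278.6, 101.6]
tool_rot: [3.14, -0.001, 1.228]
force: [-0.8, 0.0, 0.1]
width: 9.5
gripper_force: 58.5
```

```bash
python3 - <<'E'
from h import *
st(); p,d,m=grab('wrist','w9'); W=world(d,m)
blob(W,m,30,50,40,(430,600,190,360),'box'); blob(W,m,65,75,73,(480,560,235,320),'collar')
plan(520.1,277.7,90,70.3)
cv2.imwrite('pics/c9.png',cv2.resize(cv2.imread('pics/w9.png')[200:360,220:420],None,fx=3.5,fy=3.5))
E
```

```text
15.65 [520.4 278.6 101.6] [ 1.7992e+02 -6.0000e-02  7.0380e+01] F [-0.8  0.   0.1] w 9.5 g 58.5 q [-0.48  0.68 -0.1   1.79  0.1   0.68 -0.97]
box 22478 (array([520.7, 278.3]), array([128.6, 118.1]), 70.4) (array([520.4, 277.4]), array([129.2, 120.5]), 70.4) z 40.4
collar 2899 (array([521.7, 281.2]), array([38.5, 43.5]), 70.4) (array([521.4, 280.2]), array([37.1, 44. ]), 70.7) z 73.0
call 1 [-0.1, 0.02, 1.14, 0.09]
```

View pics/c9.png

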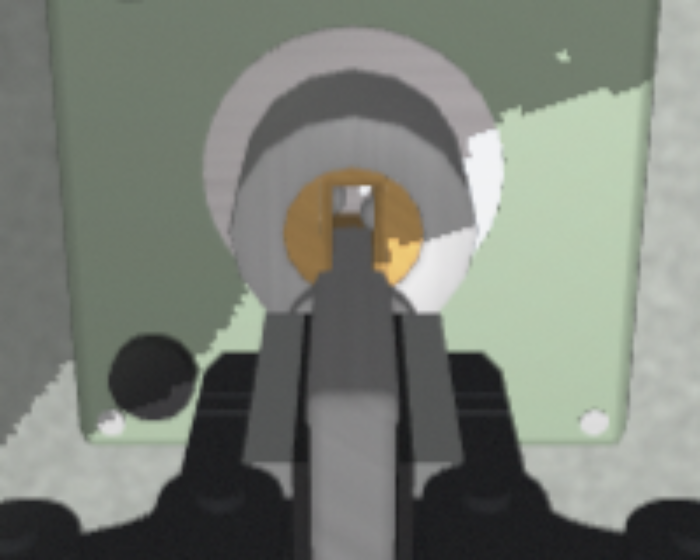

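The crop shows the blade in line with the slot at (354,200). I lower it to the mouth and then press in small steps while watching the force.

arm_command(
  series=[0,-0.08,0.03,0.4,0,0,-0.08,0.03,0.9,0,0,-0.08,0.03,1.3,0,0,-0.08,0.03,1.6,0,0,-0.08,0.03,1.8,0],
)

```text
clock: 16.12
eef_pos: [519.6, 278.0, 81.8]
tool_rot: [-3.141, 0.001, 1.229]
force: [-0.2, 0.1, -1.3]
width: 8.9
gripper_force: 58.5
```

arm_command(
  series=[0,0,0,0.1,0,0,0,0,0.2,0,0,0,0,0.3,0,0,0,0,0.4,0,0,0,0,0.4,0],
)

```text
clock: 16.53
eef_pos: [519.7, 278.3, 78.4]
tool_rot: [3.142, -0.0, 1.229]
force: [0.0, 0.2, -0.6]
width: 9.4
gripper_force: 58.5
```

The tip is 8 mm down the slot with no force. The pins come next.

arm_command(
  series=[0,0,0,0.1,0,0,0,0,0.2,0,0,0,0,0.3,0,0,0,0,0.4,0,0,0,0,0.4,0],
)

```text
clock: 16.95
eef_pos: [519.8, 278.5, 74.9]
tool_rot: [3.141, -0.001, 1.229]
force: [-0.4, 1.2, 3.7]
width: 9.2
gripper_force: 59.1
```

arm_command(
  series=[0,0,0,0.1,0,0,0,0,0.2,1,0,0,0,0.3,-1,0,0,0,0.4,1,0,0,0,0.4,0],
)

```text
clock: 17.37
eef_pos: [519.7, 278.5, 70.8]
tool_rot: [3.141, -0.0, 1.229]
force: [-0.2, 0.7, 2.3]
width: 9.1
gripper_force: 58.8
```

arm_command(
  series=[0,0,0,0.1,0,0,0,0,0.2,1,0,0,0,0.3,-1,0,0,0,0.4,1,0,0,0,0.4,0],
)

```text
clock: 17.78
eef_pos: [520.2, 277.9, 67.3]
tool_rot: [3.14, -0.0, 1.229]
force: [-1.6, -1.8, 5.7]
width: 9.1
gripper_force: 59.5
```

arm_command(
  series=[0,0,0,0.1,0,0,0,0,0.2,1,0,0,0,0.3,-1,0,0,0,0.4,1,0,0,0,0.4,0],
)

```text
clock: 18.2
eef_pos: [520.2, 277.8, 62.2]
tool_rot: [3.141, -0.0, 1.228]
force: [1.9, -1.1, -1.4]
width: 8.9
gripper_force: 58.4
```

arm_command(
  series=[0,0,0,0.1,0,0,0,0,0.2,0,0,0,0,0.3,0,0,0,0,0.3,0,0,0,0,0.3,0],
)

```text
clock: 18.62
eef_pos: [520.4, 278.3, 60.4]
tool_rot: [3.14, -0.001, 1.229]
force: [0.7, -1.7, 7.3]
width: 9.0
gripper_force: 59.6
```

```bash
python3 - <<'E'
from h import *
st(); p,d,m=grab('wrist','w10'); W=world(d,m); s=monitor.read_state()
w=s['tool_rot'][2]; ax=np.array([[np.cos(w),np.sin(w),0],[np.sin(w),-np.cos(w),0],[0,0,-1]])
k=(W[...,2]>80)&(abs(((W-s['eef_pos'])@ax.T)[...,1])<3)&(p.max(-1)>95)
q=((W-s['eef_pos'])@ax.T)[k]; q=q[abs(q[:,0])<25]; print('head top world z',s['eef_pos'][2]-np.median(q[:,2]),'want 116; x range',np.percentile(q[:,0],[1,99]))
E
```

```text
18.62 [520.4 278.3  60.4] [ 1.7993e+02 -5.0000e-02  7.0440e+01] F [ 0.7 -1.7  7.3] w 9.0 g 59.6 q [-0.48  0.74 -0.09  1.81  0.11  0.6  -0.98]
head top world z 116.25264131105206 want 116; x range [-15.56377834  15.20361795]
```

The key is fully in: the head top is at 116 mm as expected, with 7 N down. Now I turn it clockwise by about 97°.

arm_command(
  series=[0,0,0,0,6,0,0,0,0,12,0,0,0,0,18,0,0,0,0,24,0,0,0.03,0,30],
)

```text
clock: 19.08
eef_pos: [521.0, 277.8, 60.5]
tool_rot: [3.14, -0.001, 0.701]
force: [0.2, -2.7, 7.5]
width: 9.3
gripper_force: 59.7
```

arm_command(
  series=[0,0,0,0,6,0,0,0,0,12,0,0,0,0,18,0,0,0,0,24,0,0,0.03,0,30],
)

```text
clock: 19.5
eef_pos: [521.3, 277.1, 60.5]
tool_rot: [3.141, -0.002, 0.177]
force: [0.6, -2.9, 8.7]
width: 9.7
gripper_force: 59.8
```

arm_command(
  series=[0,0,0,0,6,0,0,0,0,12,0,0,0,0,18,0,0,0,0,24,0,0,0.03,0,30],
)

```text
clock: 19.92
eef_pos: [521.3, 276.4, 60.5]
tool_rot: [3.141, -0.002, -0.347]
force: [-0.1, -3.8, 9.2]
width: 8.7
gripper_force: 59.9
```

arm_command(
  series=[0,0,0,0,3,0,0,0,0,7,0,0,0,0,7,0,0,0,0,7,0,0,0,0,7],
)

```text
clock: 20.33
eef_pos: [521.2, 276.2, 60.4]
tool_rot: [3.141, -0.002, -0.464]
force: [-0.1, -4.0, 11.6]
width: 9.0
gripper_force: 60.2
```

```bash
python3 - <<'E'
from h import *
st(); p,d,m=grab('wrist','w11'); W=world(d,m); s=monitor.read_state(); print(s['torque'])
w=s['tool_rot'][2]; ax=np.array([[np.cos(w),np.sin(w),0],[np.sin(w),-np.cos(w),0],[0,0,-1]])
L=(W-s['eef_pos'])@ax.T; k=(W[...,2]>112)&(W[...,2]<120)&(abs(L[...,1])<8)&(abs(L[...,0])<25)&(p.max(-1)>95)
n,l,t,_=cv2.connectedComponentsWithStats(k.astype(np.uint8)); k=l==1+np.argmax(t[1:,4])
print('head z',np.median(W[k][:,2]),rect(W[k][:,:2]),'tool yaw',np.degrees(w))
grab('scene','s11'); p,d,m=load('s11.npz'); W=world(d,m); blob(W,m,74,83,80,(500,600,-390,-200),'upright')
cv2.imwrite('pics/c11.png',cv2.resize(cv2.imread('pics/w11.png')[180:400,210:430],None,fx=2.7,fy=2.7))
E
```

```text
20.33 [521.2 276.2  60.4] [ 1.7998e+02 -1.2000e-01 -2.6590e+01] F [-0.1 -4.  11.6] w 9.0 g 60.2 q [-0.77  0.77  0.37  1.82 -0.44  0.63 -2.17]
[-0.99896733 -0.02709237  0.05556557]
head z 116.27356126525098 (array([520.8, 276.6]), array([ 9.1, 31.8]), 63.7) tool yaw -26.584667304116923
upright 163 (array([ 556.3, -290.4]), array([17.2, 49.9]), 15.0) (array([ 554.1, -291.1]), array([13.2, 49.6]), 15.0) z 80.3
```

arm_command(
  series=[0,0,0,0,0,0,0,0,0,0,0,0,0,0,0,0,0,0,0,0,0,0,0,0,0],
)

```text
clock: 20.85
eef_pos: [521.2, 276.2, 60.5]
tool_rot: [3.141, -0.002, -0.464]
force: [0.8, -4.6, 11.4]
width: 9.1
gripper_force: 60.2
```

arm_command(
  series=[0,0,0,0,0,0,0,0,0,0,0,0,0,0,0,0,0,0,0,0,0,0,0,0,0],
)

```text
clock: 21.27
eef_pos: [521.2, 276.2, 60.4]
tool_rot: [3.141, -0.002, -0.464]
force: [0.6, -3.9, 9.2]
width: 9.0
gripper_force: 60.1
```

```bash
python3 - <<'E'
from h import *
from cell import workorder
st(); p,d,m=grab('top','top12'); W=world(d,m)
blob(W,m,64,80,74,(530,590,10,70),'round'); blob(W,m,64,80,74,(510,590,-50,10),'tee')
u=np.where((W[...,2]>74)&(W[...,2]<90)&(W[...,0]>520)&(W[...,0]<590)&(W[...,1]<-250)&(W[...,1]>-340)); print('upright',len(u[0]),rect(W[u][:,:2]) if len(u[0])>3 else '')
print(workorder.finish_job())
E
```

```text
21.27 [521.2 276.2  60.4] [ 1.7999e+02 -1.1000e-01 -2.6590e+01] F [ 0.6 -3.9  9.2] w 9.0 g 60.1 q [-0.76  0.77  0.37  1.82 -0.44  0.63 -2.17]
round 97 (array([565.6,  36.7]), array([21.6, 21.8]), 88.8) (array([565.7,  36.9]), array([21.7, 22.1]), 87.8) z 73.0
tee 105 (array([549.4, -20.5]), array([ 7.8, 63.1]), 74.3) (array([549.8, -20.4]), array([ 7.8, 62.4]), 74.4) z 72.5
upright 113 (array([ 552.7, -295.8]), array([10.4, 49.2]), 16.0)
the job is handed in; nothing more can be done
None
```

The job is handed in at about 21 s on the robot clock, with no verdict returned: the bracket stands about 0.5 mm from the stop bar, let go, and the flat-headed key is fully in, turned about 97° clockwise and still gripped, which I estimate puts the plug near 1.59 rad.

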